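Put the long auger bit away under the shelf of the bit stand

ROBOT

A 7-joint arm with a two-finger parallel gripper is mounted at the origin on the work surface. World frame = base frame: x ahead of the robot, y to its left, z up, the work surface at z = 0. Lengths are in m, angles in degrees, forces in N, time in s.
With the tool pointing down it reaches from about 0.425 to 0.875 m from the base axis. Payload 4.7 kg.
Tool frame: the origin (TCP) lies on the centre line of the jaws, within the pads' length; the fingertips stand ahead of it and the grasp point (between the pads) lies 2 mm behind it (env.tip_reach is the x of the fingertips in the tool frame, in m); x points along the fingers, z is the direction in which the jaws open and shut, and the axes are right-handed (so a half turn about x gives the same grasp; the last joint's range is limited). The gripper opens to 87 mm and grips with 3 to 60 N. Pads are 19 mm wide; open, the fingers measure 117 mm over their backs; the gripper's body (75 mm by 190 mm) begins 51 mm behind the grasp point.
Start: joints at [0.808, 18.392, -4.016, 83.108, 1.295, 78.541, -3.26], TCP at [0.65, -0, 0.24] pointing down, gripper open.
Joint ranges: [-163.93, 163.93], [-17.29, 119.83], [-79.2, 71.16], [3.27, 140.29], [-89.18, 269.18], [5.43, 117.66], [-154.24, 154.24]. Speed limits (degrees/s): [147.25, 147.25, 180, 180, 180, 180, 180].

INTERFACE

Orientations are given as [roll, pitch, yaw] about the fixed x, y, z axes, in that order (R = Rz(yaw) Ry(pitch) Rx(roll)).
In Python, from cell import telemetry, optics, env, models gives the robot as it stands.
- The arm moves only by the shell command python3 -m pendant 'ROWS' [FORCE]. ROWS is JSON, a list of rows, each a list of 3 entries, a list of its own where there are three numbers: the finger opening in mm, from 0 to 87, then the shift along the tool's x, y, z in mm, then the turn, a rotation vector about the tool's x, y, z in rad. A call has 1 to 10 rows; each row is the pose to reach, as a shift and turn from the pose commanded when the call began, along the tool's axes at that moment; what a row does not reach only later rows make up. A row lasts 1/12 s, in which the tool goes at most 41.7 mm and 7.16 degrees, less where a joint would pass 70% of its speed; a pose out of reach is approached as far as the arm can. A call with a gripper value outside its range is refused whole. The fingers move at their own pace and stop on an object; FORCE is the grip in N (left out, the last holds). Time passes only in rows, so rows that repeat a pose let the fingers close. It gives the time, the measured TCP pose, the force and the opening at its end, in the units of the state.
- telemetry.get_obs(): the state, without advancing time (a new reading comes with each control period).
- optics.read_camera(name): name is "scene" or "side" or "wrist"; returns a dict with "image" (480x640x3 uint8, blue, green, red), "range_z" (480x640 float32, m along the optical axis (not along the pixel's ray), 0 where there is no reading), "fx", "fy", "cx", "cy" (pixels), "k1" (the pictures are not rectified: a ray, as slopes to the right and down, at radius r is drawn at 1 + k1 r^2 times it, then the intrinsics apply), "cam_to_world" (4x4, takes a point from camera to world coordinates). Camera axes: x right, y up, looking along -z (the intrinsics and any distortion apply to the point x, -y, -z); pixel columns grow to the right and rows downward; lengths in m; the calibration is good to about 2 mm. A picture is of the moment at which its call begins.
- env.sign_off(): hands the job in, once; it reports no verdict.
Trained networks look in the newest picture that a camera, given by its name, has taken for a name from the list of things; names that differ only in an ending like _2 or _b are one class to them, and where a whole thing is asked for, a point or a joint stands for the part that bears it (a point fixed in the world has none). Each returns a list of dicts, best first, with "confidence" (0 to 1); they miss things now and then, are a little off and sometimes report something else, mostly with a low value. They report only what shows in the picture. A call takes as long as a camera call.
- models.masks_of(camera, label): "pixels" (480x640 bool, what is visible of it) and "extent" ([left, top, right, bottom] as shares, 0 to 1, of the picture: columns of its width, rows of its height, round what is visible of it).
- models.landmark_of(camera, label): "centre" ([row, column] as shares, 0 to 1, of the picture: columns of its width, rows of its height: a listed point, or the origin of a listed thing).
The state is a dict: "time_s": time; "qpos": joint angles; "joint_velocities": joint speeds; "effort": joint torques, N m; "tool_pos": TCP position; "tool_rot": TCP orientation; "force": force on the tool from outside, world axes, zero at the start; "wrist_torque": the same for the moment, N m; "grip_width": finger opening in m.
Only numpy, scipy, OpenCV 4.12 (cv2) and the standard library are available. Lean on these libraries where they do the work, as an engineer would, in place of code of your own. Each camera call takes 0.05 s, during which the arm holds its last target.

TASK

Draw the long red-banded auger bit out of the dark scrap block and put it away, tip down and upright, in the empty bore of the bit stand. The stand's shelf leaves no room to lower it straight in: enter with the bit leaning out towards the stand's front, straighten it under the shelf, then lower it gently until you feel it rest on the bottom of the bore (how deep that is cannot be seen), never letting it drop in or forcing it, and let go. Leave the small bit, glue bottle, tape roll and offcut where they are.

Things in the scene. Friction and masses are not known exactly. Their poses are not given: they have to be found in the camera images.
- bit: Long auger bit: steel cylinder, 16 mm wide, 210 mm long, 0.15 to 0.31 kg, alike all round; spiral flutes on the lower 105 mm (16 mm over all), smooth shank above, red band near the top. Origin: centre of its tip's end face (edge chamfered 2 x 4 mm); +z along the bit to the shank's top; centre of mass 105 mm up. At the start it stands upright, tip down, in the scrap block.
- scrap: Dark wooden block, 75 x 75 x 50 mm, fixed to the bench, with one upright hole 19 mm wide and 40 mm deep in the middle of its top, where the bit stands at the start. Origin: centre of its underside; z up.
- stand: Wooden bit stand, fixed. Origin on the bench, under the empty bore's axis; z up, its open front faces its own -x, towards the right-hand side as seen from the robot. Bored block: x -45 to 65, y -130 to 130 mm, 120 mm high. Two posts at its back corners (x 40 to 65 mm, 25 mm wide) carry a shelf that hides the bore's axis from above: no upright bit or gripper can come straight down on it.
- bore_mouth (a point): Point on the empty bore's axis level with the block's top face (120 mm above the bench); axes as the stand's. The top 48 mm of the bore is a slot 21 mm wide in y; back wall upright, 10.5 mm behind the axis; front wall sloping outwards 18 degrees from vertical: 25 mm before the axis at the top, 9.5 mm at 48 mm depth. So the bit can go in leaning its top to the front, up to 18 degrees.
- small_bit: Bystander: thin steel bit, 10 mm wide and 165 mm long, blue band, standing loosely in a bore of the stand 95 mm from the empty bore along the stand's +y and sticking out 53 mm above the block. Origin: centre of its tip; +z up along it.
- glue: Bystander: yellow glue bottle with orange cap, 60 mm wide, 130 mm high, standing on the bench. Origin: centre of its underside.
- tape: Bystander: blue roll of tape, 90 mm outside, 24 mm high, lying on the stand's shelf. Origin: centre of its underside.
- offcut: Bystander: dark wood offcut, 120 x 50 x 30 mm, lying flat on the bench. Origin: centre of its underside; 120 mm along x.
- bore_ledge (a point): Point on the bore's axis 48 mm below bore_mouth, where the slot ends and the round bore, 18.5 mm wide with a 2 mm chamfered edge, begins. The bore's firm bottom lies 80 to 106 mm below bore_mouth, different each time and out of sight: it must be felt. When home, 104 to 130 mm of the bit stands out of the block; it may still lean up to about 4 degrees.
- shelf_edge (a point): Middle of the lower front edge of the stand's shelf: 172 mm above the block's top (292 mm above the bench), 12 mm in front of the bore's axis. The shelf is 18 mm thick, spans the stand's full width (260 mm) and reaches back to the block's rear; only the two back posts hold it, so front and sides are open. Once its tip is about 45 mm below bore_mouth, the bit can stand upright under it.

How it is judged (in metres and radians):
On the way, in this order (a step that is already met when the one before it is completed fails the run):
1. the bit is drawn clear of the scrap block (z of bit in the frame of scrap above 0.055 m), for 0.1 s.
2. the tip has gone into the bore's mouth with the bit leaning (5 degrees or more) (horizontal distance between bit and bore_mouth below 0.025 m and z of bit in the frame of bore_mouth below -0.015 m and angle between bit's own z axis and vertical above 0.087 rad), for 0.1 s.
At the end, for the whole second after the job is handed in: The long bit stands tip down in the stand's bore, its tip at least 76 mm below the mouth and within 5 mm of the bore's axis, leaning less than 5.7 degrees, released and at rest (horizontal distance between bit and bore_mouth below 0.005 m and z of bit in the frame of bore_mouth between -0.112 and -0.076 m and angle between bit's own z axis and vertical below 0.1 rad and linear speed of bit below 0.02 m/s and contact force between bit and the fingers below 0.1 N); the robot touches nothing.
It fails at once if the bit is dropped into the bore (it moves faster than 0.4 m/s with its tip in the bore) (horizontal distance between bit and bore_mouth below 0.025 m and z of bit in the frame of bore_mouth below 0 m and linear speed of bit above 0.4 m/s).
It fails at once if the bit is forced against the stand or the bottom of the bore (more than 60 N) (contact force between bit and stand above 60 N).
It fails at once if a bystander (small bit, glue bottle, tape roll, offcut) is moved by more than 30 mm (distance of any of small_bit, glue, tape, offcut from where it was at the start of the episode above 0.03 m).
It also fails if it takes over 59 s, if anything falls off the work surface, if the arm or the gripper's body presses on something with over 40 N, if the wrist force passes 120 N, or if a joint passes its speed limit or range.

## Working session

There is one attempt and no reset: what is moved stays moved. The work goes in short steps, Python scripts to look and compute and a shell command to move; the robot and the scene stay as the last step left them, time stands still between calls to the robot, and variables do not carry over. Pictures are saved under pics/ and viewed, and the job is handed in when it is done.

```bash
ls; mkdir -p pics; python3 - <<'E'
from cell import telemetry, optics, env, models
import cv2
print(telemetry.get_obs(), env.tip_reach)
for n in ["scene","side","wrist"]:
    c=optics.read_camera(n); cv2.imwrite(f"pics/{n}0.png",c["image"])
    print(n,c["fx"],c["fy"],c["cx"],c["cy"],c["k1"],c["cam_to_world"].round(3).tolist())
    for l in ["bit","scrap","stand","bore_mouth","bore_ledge","shelf_edge","small_bit","glue","tape","offcut"]:
        print(l,[(round(float(d["confidence"]),2),[round(float(d["centre"][0]*480)),round(float(d["centre"][1]*640))]) for d in models.landmark_of(n,l)][:2])
E
```

```text
pics
{'time_s': 0.0, 'qpos': array([ 0.80721698, 18.43728914, -4.01456247, 83.17541786,  1.29419942,
       78.54036284, -3.26063623]), 'joint_velocities': array([ 0.07410221, -0.09239009,  0.07067791,  0.00771843,  0.01601881,
        0.01187867, -0.00516667]), 'effort': array([-2.58547143e-04, -4.91284704e+01, -4.03903294e-01, -3.12526345e+01,
       -6.40594075e-02,  4.37659642e-02,  1.61017233e-04]), 'tool_pos': array([ 6.49476714e-01, -4.76849778e-05,  2.38476892e-01]), 'tool_rot': array([-177.17891785,   89.89199394, -177.17808947]), 'force': array([ 0.39181649, -0.77620688,  0.14953187]), 'wrist_torque': array([-0.03800225,  0.04607391,  0.02740189]), 'grip_width': 0.08672720358229227} 0.017
scene 570.6883342345683 570.6883342345683 319.18582890863763 241.32525767278284 -0.05893949463096435 [[-0.824, -0.423, 0.377, 0.874], [0.566, -0.605, 0.56, 0.469], [-0.009, 0.675, 0.738, 0.868], [0.0, 0.0, 0.0, 1.0]]
bit [(0.49, [403, 347]), (0.29, [301, 361])]
scrap [(0.87, [286, 232])]
stand [(0.56, [403, 348])]
bore_mouth [(0.85, [363, 349])]
bore_ledge [(0.88, [380, 346])]
shelf_edge [
[... 316 characters left out ...]
12, 0.749], [0.0, 0.0, 0.0, 1.0]]
bit [(0.69, [370, 384])]
scrap [(0.62, [372, 379])]
stand [(0.97, [266, 332])]
bore_mouth [(0.58, [219, 332])]
bore_ledge []
shelf_edge [(0.6, [148, 329])]
small_bit []
glue [(0.98, [417, 308])]
tape [(0.6, [129, 330])]
offcut [(0.91, [331, 234])]
wrist 427.167908072963 427.167908072963 320.3975435915007 242.43773315525112 0.022161374240520074 [[1.0, -0.001, -0.001, 0.649], [0.001, 0.96, 0.281, 0.077], [0.001, -0.281, 0.96, 0.383], [0.0, 0.0, 0.0, 1.0]]
bit []
scrap [(0.76, [372, 303])]
stand [(0.7, [48, 254])]
bore_mouth [(0.89, [13, 222])]
bore_ledge [(0.95, [29, 241])]
shelf_edge []
small_bit []
glue [(0.86, [427, 171])]
tape []
offcut [(0.83, [237, 22])]
```

View pics/scene0.png

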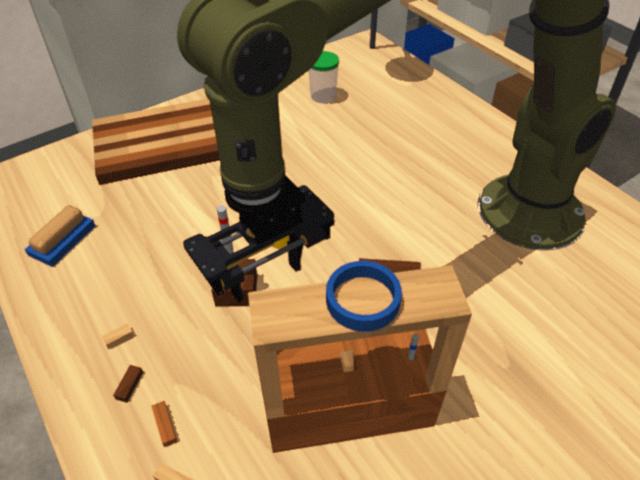

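View pics/side0.png

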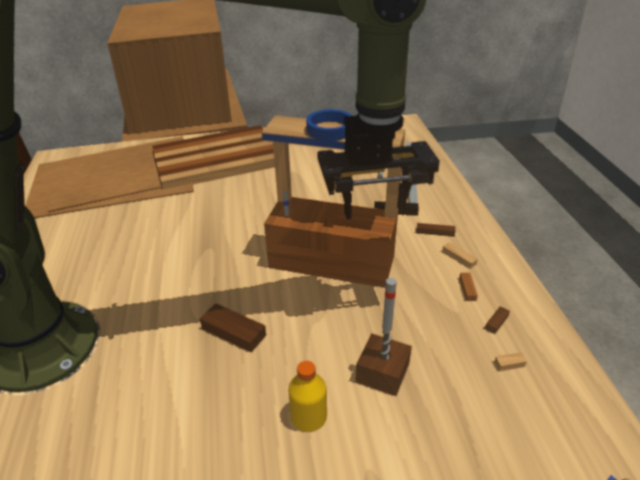

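View pics/wrist0.png

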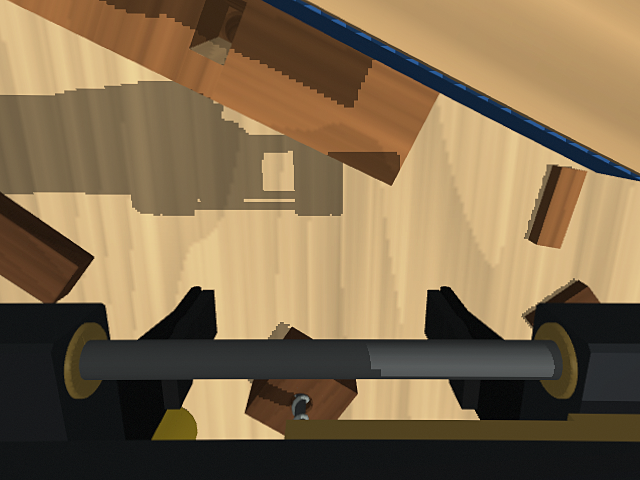

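```bash
cat > h.py <<'E'
from cell import telemetry, optics, env, models
import cv2, numpy as np
from scipy.optimize import least_squares
from scipy.spatial.transform import Rotation as R
def rays(c,px):
    px=np.asarray(px,float).reshape(-1,2)  # col,row
    K=np.array([[c["fx"],0,c["cx"]],[0,c["fy"],c["cy"]],[0,0,1]])
    u=cv2.undistortPoints(px.reshape(-1,1,2),K,np.array([c["k1"],0,0,0,0.])).reshape(-1,2)
    return np.c_[u[:,0],-u[:,1],-np.ones(len(u))]
def cloud(c,mask):
    r,cc=np.nonzero(mask&(c["range_z"]>0))
    d=rays(c,np.c_[cc,r])*c["range_z"][r,cc][:,None]
    T=c["cam_to_world"]; return d@T[:3,:3].T+T[:3,3]
def onz(c,px,z):
    T=c["cam_to_world"]; d=rays(c,px)@T[:3,:3].T
    return T[:3,3]+d*((z-T[2,3])/d[:,2])[:,None]
def proj(c,P):
    T=c["cam_to_world"]; q=(np.atleast_2d(P)-T[:3,3])@T[:3,:3]
    u=q[:,0]/-q[:,2]; v=-q[:,1]/-q[:,2]; k=1+c["k1"]*(u*u+v*v)
    return np.c_[c["fx"]*u*k+c["cx"],c["fy"]*v*k+c["cy"]]
def sdbox(P,lo,hi):
    ce=(np.array(lo)+hi)/2; h=(np.array(hi)-lo)/2
    q=abs(P-ce)-h
    return np.linalg.norm(np.maximum(q,0),axis=1)+np.minimum(q.max(1),0)
def mask(n,l):
    m=models.masks_of(n,l)
    return m
E
python3 - <<'E'
from h import *
S=[((-.045,-.13,0),(.065,.13,.12)),((.04,-.13,.12),(.065,-.105,.292)),((.04,.105,.12),(.065,.13,.292)),((-.012,-.13,.292),(.065,.13,.31))]
B=[((-.0375,-.0375,0),(.0375,.0375,.05))]
def fit(P,boxes,x0):
    def f(x):
        c,s=np.cos(x[2]),np.sin(x[2]); D=P-[x[0],x[1],x[3]]
        Q=np.c_[c*D[:,0]+s*D[:,1],-s*D[:,0]+c*D[:,1],D[:,2]]
        return np.min([abs(sdbox(Q,*b)) for b in boxes],axis=0)
    o=least_squares(f,list(x0)+[0],loss="soft_l1",f_scale=.002); return o.x,np.median(f(o.x))
cl={"stand":[],"scrap":[],"bit":[]}
for n in ["scene","side","wrist"]:
    c=optics.read_camera(n)
    for l in cl:
        for d in models.masks_of(n,l)[:2]:
            print(n,l,round(d["confidence"],2),d["pixels"].sum(),(np.array(d["extent"])*[640,480,640,480]).round())
            if d["confidence"]<.5: continue
            m=cv2.erode(d["pixels"].astype(np.uint8),np.ones((3,3)) if l!="bit" else np.ones((1,1)))>0
            P=cloud(c,m); print(P.min(0).round(3),P.max(0).round(3),np.median(P,0).round(3))
            np.save(f"/tmp/{l}_{n}.npy",P); cl[l].append(P)
            if l=="stand":
                for y in [60,90,120]:
                    print("  fit",fit(P[::5],S,(.63,.29,np.radians(y))))
            if l=="scrap": print("  fit",fit(P,B,(P[:,0].mean(),P[:,1].mean(),.3)))
for l,b in (("stand",S),("scrap",B)):
    P=np.vstack([q[::max(1,len(q)//2000)] for q in cl[l]])
    print(l,fit(P,b,(*np.median(P,0)[:2],np.radians(100 if l=="stand" else 20))))
E
```

```text
scene stand 0.79 29488 [249. 264. 471. 456.]
[0.413 0.051 0.001] [0.742 0.246 0.315] [0.611 0.161 0.123]
  fit (array([5.97307762e-01, 1.31593886e-01, 1.13189319e+00, 9.09296509e-04]), np.float64(0.0006331610651101188))
  fit (array([5.97307765e-01, 1.31593884e-01, 1.13189319e+00, 9.09296452e-04]), np.float64(0.0006331606108578719))
  fit (array([5.97307750e-01, 1.31593891e-01, 1.13189318e+00, 9.09296467e-04]), np.float64(0.000633161660388612))
scene scrap 0.62 895 [207. 258. 258. 310.]
[ 0.588 -0.195  0.004] [0.704 0.01  0.224] [ 0.637 -0.148  0.035]
  fit (array([ 0.63346583, -0.17435173,  0.98633237,  0.00107921]), np.float64(0.0007405200375679641))
scene bit 0.88 259 [217. 202. 235. 258.]
[ 0.584 -0.279  0.002] [ 0.642 -0.165  0.224] [ 0.635 -0.168  0.201]
side stand 0.83 12305 [263. 114. 408. 286.]
[ 0.461  0.035 -0.001] [0.737 0.241 0.312] [0.579 0.117 0.117]
  fit (array([ 5.95471140e-01,  1.32764398e-01,  1.13058152e+00, -8.93747369e-04]), np.float64(0.0009225253962684421))
  fit (array([ 5.95471152e-01,  1.32764393e-01,  1.13058151e+00, -8.93747369e-04]), np.float64(0.000922
[... 1370 characters left out ...]

wrist scrap 0.81 4108 [247. 328. 357. 432.]
[ 0.582 -0.205  0.001] [ 0.682 -0.122  0.051] [ 0.623 -0.17   0.049]
  fit (array([ 0.63128737, -0.17453244,  0.98356123, -0.00131987]), np.float64(0.0004122436547908531))
wrist scrap 0.44 71359 [ 10.   0. 640. 183.]
wrist bit 0.94 345 [290. 394. 310. 420.]
[ 0.624 -0.18   0.04 ] [ 0.638 -0.166  0.078] [ 0.631 -0.17   0.058]
wrist bit 0.54 997 [155. 406. 196. 438.]
[ 0.493 -0.243  0.   ] [0.627 0.026 0.325] [ 0.507 -0.216  0.024]
stand (array([ 5.96651891e-01,  1.31635003e-01,  1.12380839e+00, -5.55978440e-04]), np.float64(0.0009603163026989242))
scrap (array([ 0.63189273, -0.17384612,  0.97762217, -0.00116263]), np.float64(0.0005948411364601405))
```

```bash
cat >> h.py <<'E'
def tgt(heading,pitchdown,flip=1):
    h,p=np.radians([heading,pitchdown])
    x=np.array([np.cos(h)*np.cos(p),np.sin(h)*np.cos(p),-np.sin(p)])
    z=flip*np.array([-np.sin(h),np.cos(h),0]); y=np.cross(z,x)
    return np.c_[x,y,z]
def plan(pos,Rt,o=None,R0=None,p0=None):
    o=o or telemetry.get_obs()
    if R0 is None: R0=R.from_euler("xyz",o["tool_rot"],degrees=True).as_matrix()
    if p0 is None: p0=o["tool_pos"]
    s=R0.T@(np.array(pos)-p0)*1000; w=R.from_matrix(R0.T@Rt).as_rotvec()
    print("shift",s.round(1).tolist(),"turn",w.round(3).tolist(),"deg",np.degrees(np.linalg.norm(w)).round(1), "rows",max(np.linalg.norm(s)/41.7,np.degrees(np.linalg.norm(w))/7.16).round(1))
E
python3 - <<'E'
from h import *
o=telemetry.get_obs(); print(o["time_s"],R.from_euler("xyz",o["tool_rot"],degrees=True).as_matrix().round(3).tolist())
c=optics.read_camera("side")
for l in ["glue","offcut"]:
    d=models.masks_of("side",l)[0]; print(l,np.median(cloud(c,d["pixels"]),0).round(3))
s=cv2.imread("pics/side0.png")
print(onz(c,[[390.5,284]],.219), onz(c,[[386,353]],.05))
for hd in (30,45):
  for f in (1,-1): plan((.50,-.15,.34),tgt(hd,25,f))
E
```

```text
2.25 [[0.0, -0.0, 1.0], [-0.0, 1.0, 0.0], [-1.0, -0.0, 0.0]]
glue [ 0.488 -0.257  0.079]
offcut [ 0.378 -0.041  0.028]
[[ 0.62911791 -0.18113698  0.219     ]] [[ 0.63538901 -0.17248175  0.05      ]]
shift [-100.4, -150.0, -150.0] turn [-1.829, -1.165, -0.673] deg 130.1 rows 18.2
shift [-100.4, -150.0, -150.0] turn [0.928, -0.591, 1.025] deg 86.2 rows 12.0
shift [-100.4, -150.0, -150.0] turn [-2.045, -1.303, -0.54] deg 142.3 rows 19.9
shift [-100.4, -150.0, -150.0] turn [0.698, -0.444, 1.073] deg 77.6 rows 10.8
```

```bash
python3 -m pendant '[[87,[-100,-150,-150],[0.698,-0.444,1.073]],[87,[-100,-150,-150],[0.698,-0.444,1.073]],[87,[-100,-150,-150],[0.698,-0.444,1.073]],[87,[-100,-150,-150],[0.698,-0.444,1.073]],[87,[-100,-150,-150],[0.698,-0.444,1.073]],[87,[-100,-150,-150],[0.698,-0.444,1.073]],[87,[-100,-150,-150],[0.698,-0.444,1.073]],[87,[-100,-150,-150],[0.698,-0.444,1.073]],[87,[-100,-150,-150],[0.698,-0.444,1.073]],[87,[-100,-150,-150],[0.698,-0.444,1.073]]]' 45
python3 - <<'E'
from h import *
print(telemetry.get_obs()["qpos"].round(1))
plan((.50,-.15,.34),tgt(45,25,-1))
E
```

```text
time_s: 3.23
tool_pos: [0.4999, -0.1517, 0.3405]
tool_rot: [87.9, 29.5, 46.8]
force: [0.3, -0.1, -0.6]
grip_width: 0.0875
[ 33.   -0.3  16.  113.6 -60.5  83.4  25.3]
shift [1.4, 0.3, -1.0] turn [0.051, -0.029, 0.079] deg 5.6 rows 0.8
```

```bash
python3 - <<'E'
from h import *
plan((.559,-.247,.182),tgt(45,25,-1))
E
```

```text
shift [53.0, -156.1, 102.6] turn [0.051, -0.029, 0.079] deg 5.6 rows 4.7
```

```bash
python3 -m pendant '[[87,[26,-78,51],[0.051,-0.029,0.079]],[87,[53,-156,103],[0.051,-0.029,0.079]],[87,[53,-156,103],[0.051,-0.029,0.079]],[87,[53,-156,103],[0.051,-0.029,0.079]],[87,[53,-156,103],[0.051,-0.029,0.079]],[87,[53,-156,103],[0.051,-0.029,0.079]],[87,[53,-156,103],[0.051,-0.029,0.079]]]'
python3 - <<'E'
from h import *
print(telemetry.get_obs()["qpos"].round(1))
for n in ("side","wrist"):
  c=optics.read_camera(n); cv2.imwrite(f"pics/{n}1.png",c["image"])
  for d in models.masks_of(n,"bit")[:1]:
    P=cloud(c,d["pixels"]); 
    for z in (.08,.12,.16,.2):
      m=abs(P[:,2]-z)<.015; print(n,d["confidence"],z,m.sum(),np.median(P[m],0).round(4) if m.any() else "")
b=np.array([.631,-.176,.17]); plan(b+tgt(45,25,-1)[:,0]*.002,tgt(45,25,-1))
E
```

```text
time_s: 3.82
tool_pos: [0.5591, -0.2454, 0.1796]
tool_rot: [90.2, 25.3, 45.5]
force: [-0.3, -0.1, 1.4]
grip_width: 0.0871
[ 37.1  25.8  17.6 107.6 -71.5  83.9  43.5]
side 0.78 0.08 51 [ 0.6302 -0.1775  0.0884]
side 0.78 0.12 88 [ 0.6289 -0.1807  0.1234]
side 0.78 0.16 136 [ 0.6293 -0.1804  0.1605]
side 0.78 0.2 152 [ 0.6295 -0.1806  0.1999]
wrist 0.79 0.08 485 [ 0.6276 -0.1782  0.0835]
wrist 0.79 0.12 706 [ 0.6252 -0.1794  0.1228]
wrist 0.79 0.16 1067 [ 0.6249 -0.1799  0.1612]
wrist 0.79 0.2 1556 [ 0.6248 -0.1801  0.201 ]
shift [97.9, 29.9, 2.0] turn [0.006, -0.005, 0.003] deg 0.5 rows 2.5
```

View pics/side1.png

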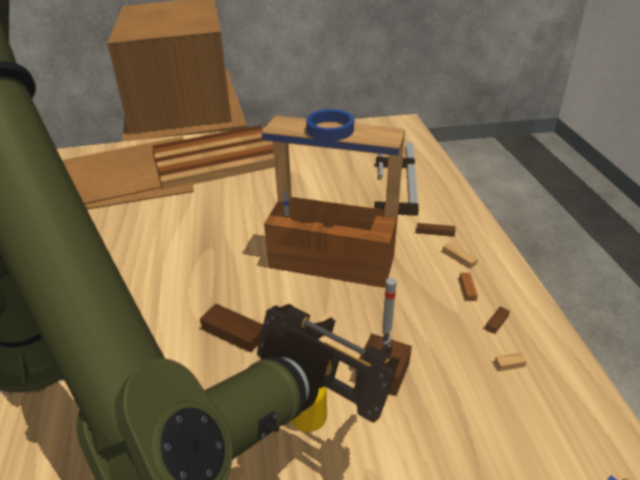

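View pics/wrist1.png

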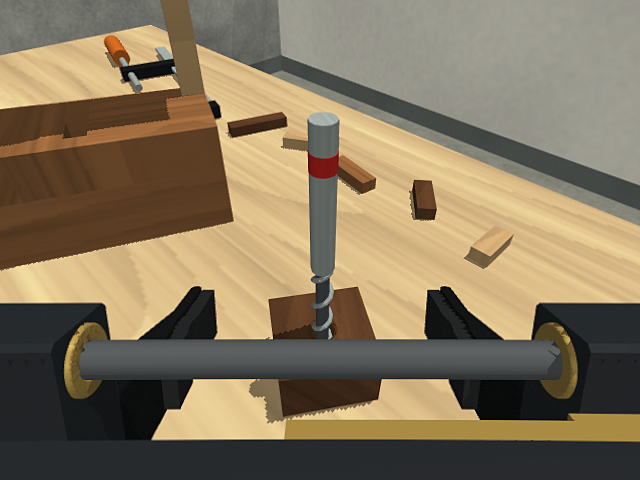

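```bash
python3 -m pendant '[[87,[30,9,2],[0.006,-0.005,0.003]],[87,[60,18,2],[0.006,-0.005,0.003]],[87,[80,24,2],[0.006,-0.005,0.003]],[87,[98,30,2],[0.006,-0.005,0.003]],[87,[98,30,2],[0.006,-0.005,0.003]]]'
python3 -m pendant '[[5,[0,0,0],[0,0,0]],[5,[0,0,0],[0,0,0]],[5,[0,0,0],[0,0,0]],[5,[0,0,0],[0,0,0]],[5,[0,0,0],[0,0,0]],[5,[0,0,0],[0,0,0]],[5,[0,0,0],[0,0,0]]]' 45
python3 - <<'E'
from h import *
c=optics.read_camera("wrist"); cv2.imwrite(f"pics/wrist2.png",c["image"])
c=optics.read_camera("side"); cv2.imwrite(f"pics/side2.png",c["image"])
E
```

```text
time_s: 4.43
tool_pos: [0.634, -0.1692, 0.1693]
tool_rot: [90.1, 24.9, 45.4]
force: [-0.3, 1.5, 1.6]
grip_width: 0.0869
time_s: 5.02
tool_pos: [0.632, -0.1754, 0.1665]
tool_rot: [90.2, 25.1, 45.0]
force: [0.8, -0.5, 0.8]
grip_width: 0.0481
```

View pics/wrist2.png

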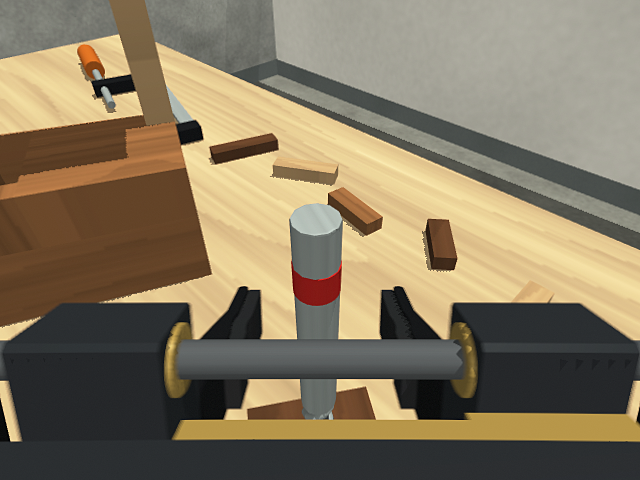

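View pics/side2.png

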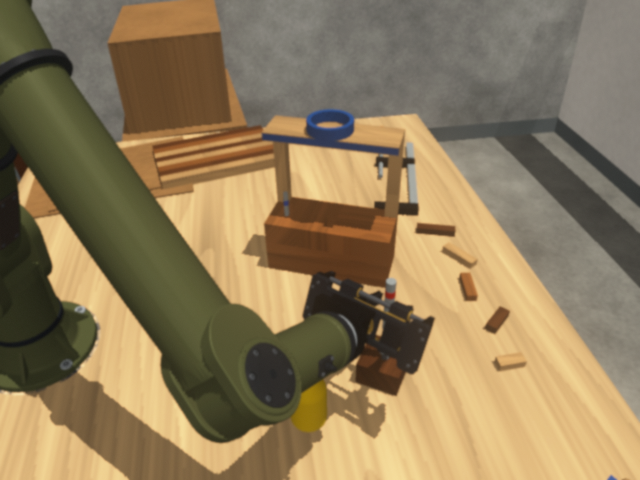

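```bash
python3 -m pendant '[[5,[0,0,0],[0,0,0]],[5,[0,0,0],[0,0,0]],[5,[0,0,0],[0,0,0]],[5,[0,0,0],[0,0,0]],[5,[0,0,0],[0,0,0]],[5,[0,0,0],[0,0,0]],[5,[0,0,0],[0,0,0]],[5,[0,0,0],[0,0,0]]]' 50
python3 - <<'E'
from h import *
o=telemetry.get_obs(); p=o["tool_pos"]
plan(p+[0,0,.10],tgt(45,25,-1))
E
```

```text
time_s: 5.78
tool_pos: [0.6322, -0.1749, 0.1665]
tool_rot: [90.2, 25.1, 45.0]
force: [-0.1, 0.6, -0.5]
grip_width: 0.0144
shift [-42.4, 90.6, -0.3] turn [-0.004, -0.001, 0.001] deg 0.2 rows 2.4
```

```bash
python3 -m pendant '[[5,[-8,18,0],[0,0,0]],[5,[-17,36,0],[0,0,0]],[5,[-25,54,0],[0,0,0]],[5,[-34,72,0],[0,0,0]],[5,[-42,91,0],[0,0,0]],[5,[-42,91,0],[0,0,0]],[5,[-42,91,0],[0,0,0]]]' 50
python3 - <<'E'
from h import *
for n in ("side","scene"):
  c=optics.read_camera(n); cv2.imwrite(f"pics/{n}3.png",c["image"])
E
```

```text
time_s: 6.37
tool_pos: [0.6329, -0.175, 0.2673]
tool_rot: [90.1, 25.1, 45.0]
force: [-0.4, 0.4, -2.4]
grip_width: 0.0145
```

View pics/side3.png

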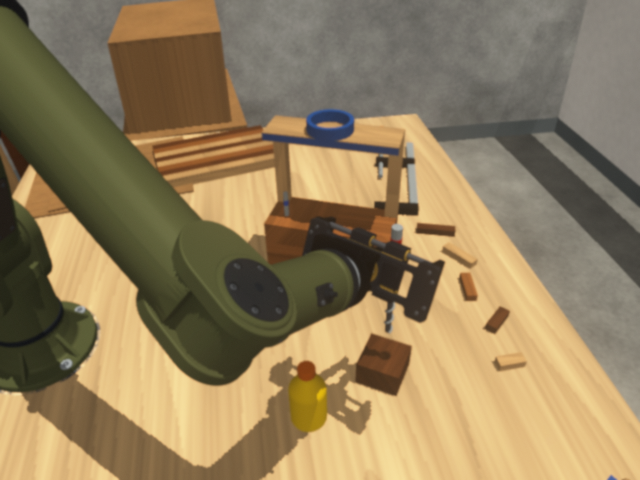

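View pics/scene3.png

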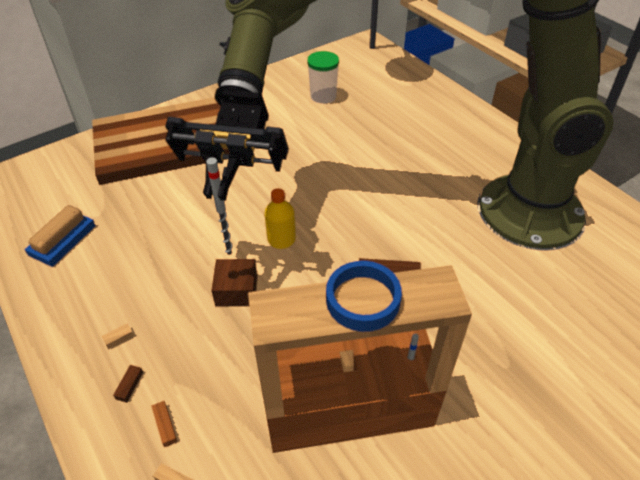

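```bash
cat >> h.py <<'E'
def fitbit(names=("scene","side"),tip0=None,ax0=None,verbose=True):
    Ps=[];info=[]
    for n in names:
        c=optics.read_camera(n)
        for d in models.masks_of(n,"bit")[:1]:
            if d["confidence"]<.5: continue
            P=cloud(c,d["pixels"]); info.append((n,round(float(d["confidence"]),2),len(P)))
            Ps.append((c,P,d["pixels"]))
    def f(x,P):
        a=np.array([x[2],x[3],1.]);a/=np.linalg.norm(a)
        D=P-np.array([x[0],x[1],tip0[2]]); t=D@a
        r=np.linalg.norm(D-t[:,None]*a,axis=1); return r-np.where(t>105e-3,.008,.0075)
    x0=[tip0[0],tip0[1],ax0[0]/ax0[2],ax0[1]/ax0[2]]
    A=np.vstack([p[1] for p in Ps])
    A=A[abs(f(x0,A))<.025]
    o=least_squares(lambda x:f(x,A),x0,loss="soft_l1",f_scale=.001)
    a=np.array([o.x[2],o.x[3],1.]);a/=np.linalg.norm(a); b=np.array([o.x[0],o.x[1],tip0[2]])
    t=(A-b)@a
    print(info,len(A),"res",np.median(abs(o.fun)).round(4),"tmin,tmax",np.percentile(t,[0.5,1,99,99.5]).round(4))
    return b,a,Ps
E
python3 - <<'E'
from h import *
o=telemetry.get_obs(); p=o["tool_pos"]; Rt=R.from_euler("xyz",o["tool_rot"],degrees=True).as_matrix()
g=p-Rt[:,0]*.002; tip=g-[0,0,.157]
for ns in (("scene",),("side",),("scene","side")):
    b,a,_=fitbit(ns,tip,np.array([0,0,1.])); print("base",b.round(4),"axis",a.round(4),"tilt",np.degrees(np.arccos(a[2])).round(2)); 
    print("axis in tool",(Rt.T@a).round(4),"expected tip",tip.round(4), "axis at grip",(b+a*.157).round(4),g.round(4))
E
```

```text
[('scene', 0.74, 824)] 788 res 0.0009 tmin,tmax [0.0038 0.005  0.212  0.2122]
base [ 0.6325 -0.177   0.1088] axis [0.009  0.0104 0.9999] tilt 0.79
axis in tool [-0.4128  0.9108 -0.0063] expected tip [ 0.6309 -0.1758  0.1088] axis at grip [ 0.6339 -0.1754  0.2658] [ 0.6309 -0.1758  0.2658]
[('side', 0.8, 346)] 346 res 0.0009 tmin,tmax [0.0024 0.0031 0.2094 0.2097]
base [ 0.6329 -0.1709  0.1088] axis [-5.000e-04 -1.700e-02  9.999e-01] tilt 0.97
axis in tool [-0.4363  0.8998  0.0064] expected tip [ 0.6309 -0.1758  0.1088] axis at grip [ 0.6329 -0.1736  0.2658] [ 0.6309 -0.1758  0.2658]
[('scene', 0.64, 854), ('side', 0.67, 450)] 1232 res 0.0011 tmin,tmax [0.0016 0.003  0.2117 0.212 ]
base [ 0.6333 -0.1738  0.1088] axis [ 0.0042 -0.0074  1.    ] tilt 0.49
axis in tool [-0.4272  0.9041  0.0029] expected tip [ 0.6309 -0.1758  0.1088] axis at grip [ 0.634  -0.175   0.2658] [ 0.6309 -0.1758  0.2658]
```

```bash
cat >> h.py <<'E'
YAW=64.8; P0=25.1; G=.157
def tool_for(sx,sy,depth,lean,C=(.5945,.1305),yaw=YAW):
    """tip at stand coords sx,sy (mm), depth mm below mouth"""
    h=np.radians(yaw); ex=np.array([np.cos(h),np.sin(h),0]); ey=np.array([-np.sin(h),np.cos(h),0])
    tip=np.array([*C,.12])+ex*sx/1e3+ey*sy/1e3-np.array([0,0,depth/1e3])
    t=np.radians(lean); u=np.array([0,0,np.cos(t)])-ex*np.sin(t)
    Rt=tgt(yaw,P0-lean,-1)
    return tip+G*u+.002*Rt[:,0],Rt
def where(o=None,C=(.5945,.1305),yaw=YAW):
    o=o or telemetry.get_obs(); Rt=R.from_euler("xyz",o["tool_rot"],degrees=True).as_matrix()
    p0=np.radians(P0); u=Rt@np.array([-np.sin(p0),np.cos(p0),0])
    tip=o["tool_pos"]-.002*Rt[:,0]-G*u; h=np.radians(yaw)
    d=tip[:2]-C; ex=np.array([np.cos(h),np.sin(h)]); ey=np.array([-np.sin(h),np.cos(h)])
    print("t",round(o["time_s"],2),"tip stand mm",(d@ex*1e3).round(1),(d@ey*1e3).round(1),"depth",((.12-tip[2])*1e3).round(1),
      "lean front",np.degrees(np.arctan2(-u[:2]@ex,u[2])).round(2),"lean y",np.degrees(np.arctan2(u[:2]@ey,u[2])).round(2),"F",o["force"].round(1),"w",round(o["grip_width"]*1e3,1))
E
python3 - <<'E'
from h import *
where()
plan(*tool_for(-110,0,-55,14))
E
```

```text
t 6.87 tip stand mm -261.4 -163.3 depth 9.9 lean front 0.09 lean y -0.22 F [-0.9  0.1 -2. ] w 14.7
shift [21.0, 75.9, -193.7] turn [-0.112, 0.329, 0.241] deg 24.2 rows 5.0
```

```bash
python3 -m pendant '[[5,[0,30,0],[0,0.03,0.02]],[5,[5,50,-40],[-0.02,0.08,0.06]],[5,[10,65,-80],[-0.04,0.15,0.12]],[5,[15,76,-120],[-0.08,0.24,0.18]],[5,[19,76,-160],[-0.112,0.329,0.241]],[5,[21,76,-194],[-0.112,0.329,0.241]],[5,[21,76,-194],[-0.112,0.329,0.241]],[5,[21,76,-194],[-0.112,0.329,0.241]],[5,[21,76,-194],[-0.112,0.329,0.241]]]' 50
python3 - <<'E'
from h import *
where(); print(telemetry.get_obs()["qpos"].round(1))
plan(*tool_for(-8,0,-32,14))
E
```

```text
time_s: 7.62
tool_pos: [0.5327, -0.0019, 0.328]
tool_rot: [89.9, 11.1, 64.7]
force: [0.1, -0.3, -2.1]
grip_width: 0.0145
t 7.62 tip stand mm -110.1 -0.8 depth -56.0 lean front 13.99 lean y 0.15 F [ 0.1 -0.3 -2.1] w 14.5
[ 27.9  11.    8.9 116.8 -75.6  93.   39.4]
shift [104.8, -3.9, -0.6] turn [0.002, 0.001, 0.0] deg 0.2 rows 2.5
```

```bash
python3 -m pendant '[[5,[25,-1,0],[0,0,0]],[5,[50,-2,0],[0,0,0]],[5,[75,-3,0],[0,0,0]],[5,[90,-3,0],[0,0,0]],[5,[105,-4,-1],[0,0,0]],[5,[105,-4,-1],[0,0,0]],[5,[105,-4,-1],[0,0,0]]]' 50
python3 - <<'E'
from h import *
where()
for n in ("side","scene","wrist"):
  c=optics.read_camera(n); cv2.imwrite(f"pics/{n}4.png",c["image"])
o=telemetry.get_obs();Rt=R.from_euler("xyz",o["tool_rot"],degrees=True).as_matrix()
p0=np.radians(P0); u=Rt@np.array([-np.sin(p0),np.cos(p0),0]); tip=o["tool_pos"]-.002*Rt[:,0]-G*u
print(tip.round(4),u.round(3))
for ns in (("scene",),("side",)):
    b,a,_=fitbit(ns,tip,u); print("base",b.round(4),"axis",a.round(4),"axis in tool",(Rt.T@a).round(3))
for n in ("side","scene","wrist"):
  optics.read_camera(n)
  for l in ("bore_mouth","shelf_edge"):
    print(n,l,[(round(d["confidence"],2),(np.array(d["centre"])*[480,640]).round(1)) for d in models.landmark_of(n,l)][:1])
E
```

```text
time_s: 8.2
tool_pos: [0.5755, 0.0912, 0.3038]
tool_rot: [89.9, 11.1, 64.8]
force: [0.4, -0.2, -1.9]
grip_width: 0.0145
t 8.2 tip stand mm -7.6 0.1 depth -31.8 lean front 13.99 lean y 0.13 F [ 0.4 -0.2 -1.9] w 14.5
[0.5912 0.1221 0.1517] [-0.105 -0.217  0.97 ]
[('scene', 0.77, 482)] 482 res 0.0007 tmin,tmax [0.0022 0.0035 0.2114 0.2115]
base [0.5932 0.1206 0.1517] axis [-0.1053 -0.2022  0.9737] axis in tool [-0.411  0.911 -0.006]
[('side', 0.74, 280)] 279 res 0.001 tmin,tmax [0.0017 0.0019 0.2116 0.2118]
base [0.592  0.1267 0.1517] axis [-0.1071 -0.2267  0.9681] axis in tool [-0.433  0.902  0.002]
side bore_mouth [(0.82, array([220. , 331.2]))]
side shelf_edge [(0.68, array([149.1, 326.6]))]
scene bore_mouth [(0.75, array([362.9, 348. ]))]
scene shelf_edge [(0.96, array([285.9, 350.9]))]
wrist bore_mouth []
wrist shelf_edge []
```

View pics/side4.png

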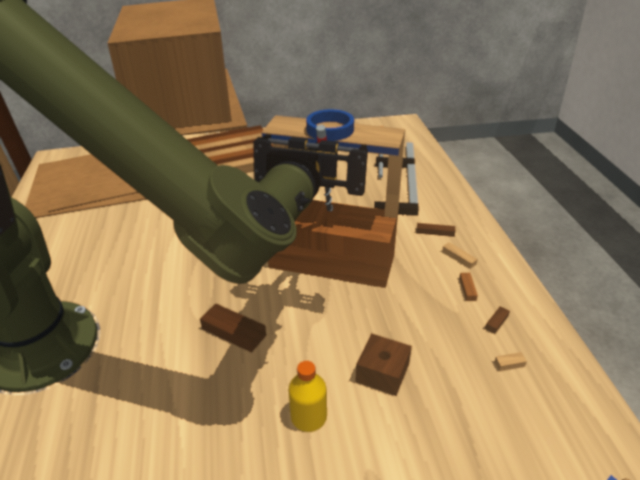

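View pics/scene4.png

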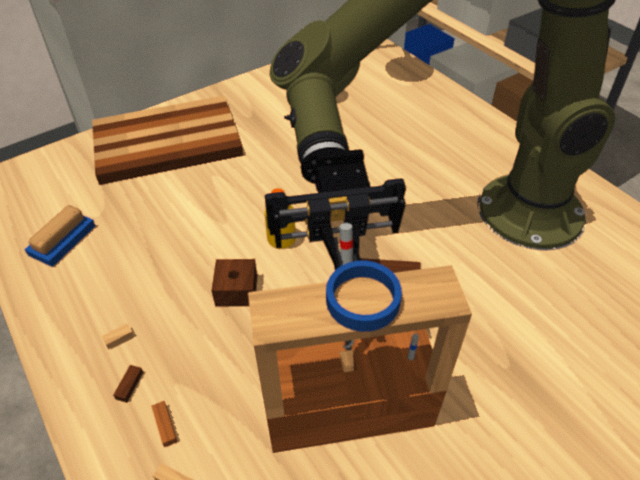

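View pics/wrist4.png

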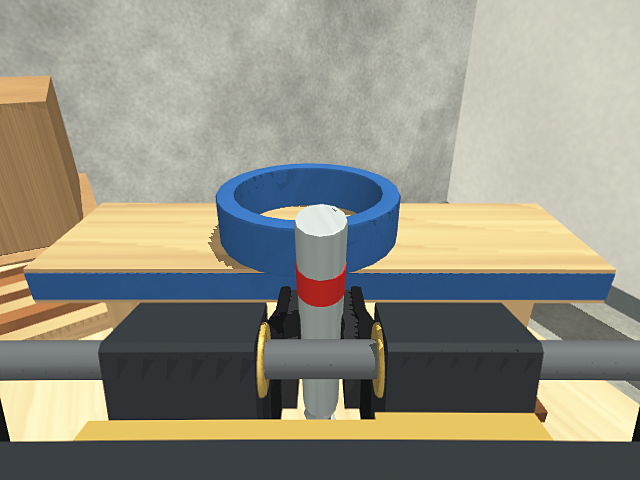

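```bash
python3 - <<'E'
from h import *
c=optics.read_camera("wrist")
h=np.radians(YAW); ex=np.array([np.cos(h),np.sin(h)]); ey=np.array([-np.sin(h),np.cos(h)])
def box(r0,r1,c0,c1):
    m=np.zeros((480,640),bool); m[r0:r1,c0:c1]=1; return cloud(c,m)
def st(P): d=P[:,:2]-np.array([.5945,.1305]); return np.c_[d@ex,d@ey,P[:,2]]*1e3
for nm,b in (("L",(280,293,45,150)),("R",(280,293,480,600)),("bitlow",(310,335,318,324)),("bithigh",(240,262,319,324))):
    q=st(box(*b)); print(nm,np.median(q,0).round(1),q.std(0).round(1))
# ends of shelf
for r in (276,285,292):
    row=c["range_z"][r]; q=st(cloud(c,(np.arange(480)[:,None]==r)&np.ones((1,640),bool)))
    k=(abs(q[:,0]+12)<15); print(r,q[k][:,1].min().round(1),q[k][:,1].max().round(1))
o=telemetry.get_obs();Rt=R.from_euler("xyz",o["tool_rot"],degrees=True).as_matrix()
p0=np.radians(P0); u=Rt@np.array([-np.sin(p0),np.cos(p0),0]); tip=o["tool_pos"]-.002*Rt[:,0]-G*u
for L in (.157,.17,.19): print("axis kin at",L,st((tip+u*L)[None]).round(1))
b,a,Ps=fitbit(("wrist",),tip,u); print(b.round(4),a.round(4),st(np.array([b+a*.19,b])).round(1))
E
```

```text
L [-11.3 101.6 300.2] [ 0.5 13.3  2. ]
R [-11.1 -95.3 300.5] [ 0.5 15.3  2. ]
bitlow [-55.7   1.9 314.7] [1.  0.6 3.8]
bithigh [-63.4   1.9 346.6] [0.8 0.4 2.4]
276 -129.0 130.7
285 -129.6 131.5
292 -128.7 129.7
axis kin at 0.157 [[-45.6   1.3 303.6]]
axis kin at 0.17 [[-48.7   1.3 316.2]]
axis kin at 0.19 [[-53.5   1.3 335.6]]
[('wrist', 0.67, 7465)] 7463 res 0.0003 tmin,tmax [0.0964 0.0989 0.2094 0.2096]
[0.5898 0.1251 0.1513] [-0.1029 -0.2175  0.9706] [[-52.6   2.1 335.7]
 [ -6.8   2.  151.3]]
```

```bash
python3 - <<'E'
from h import *
where()
plan(*tool_for(-8,0,0,14))
plan(*tool_for(-4,0,20,14))
E
```

```text
t 9.15 tip stand mm -7.6 1.1 depth -31.3 lean front 13.99 lean y 0.05 F [-0.4  0.4 -1.3] w 14.9
shift [5.6, -30.8, 1.2] turn [0.001, 0.0, 0.0] deg 0.1 rows 0.8
shift [13.4, -49.6, 1.2] turn [0.001, 0.0, 0.0] deg 0.1 rows 1.2
```

```bash
python3 -m pendant '[[5,[2,-10,1],[0,0,0]],[5,[4,-20,1],[0,0,0]],[5,[6,-31,1],[0,0,0]],[5,[9,-38,1],[0,0,0]],[5,[11,-44,1],[0,0,0]],[5,[13,-50,1],[0,0,0]],[5,[13,-50,1],[0,0,0]],[5,[13,-50,1],[0,0,0]]]' 50
python3 - <<'E'
from h import *
where()
plan(*tool_for(0.5,0,42,14))
for n in ("side","scene"):
  c=optics.read_camera(n); cv2.imwrite(f"pics/{n}5.png",cv2.resize(c["image"][180:420,200:520] if n=="scene" else c["image"][90:300,220:500],None,fx=2.4,fy=2.4))
E
```

```text
time_s: 9.82
tool_pos: [0.5771, 0.0941, 0.2513]
tool_rot: [90.0, 11.1, 64.8]
force: [0.2, 0.3, -0.9]
grip_width: 0.0144
t 9.82 tip stand mm -4.3 0.3 depth 20.6 lean front 14.01 lean y -0.0 F [ 0.2  0.3 -0.9] w 14.4
shift [8.9, -20.0, 0.2] turn [0.0, -0.0, -0.0] deg 0.0 rows 0.5
```

View pics/scene5.png

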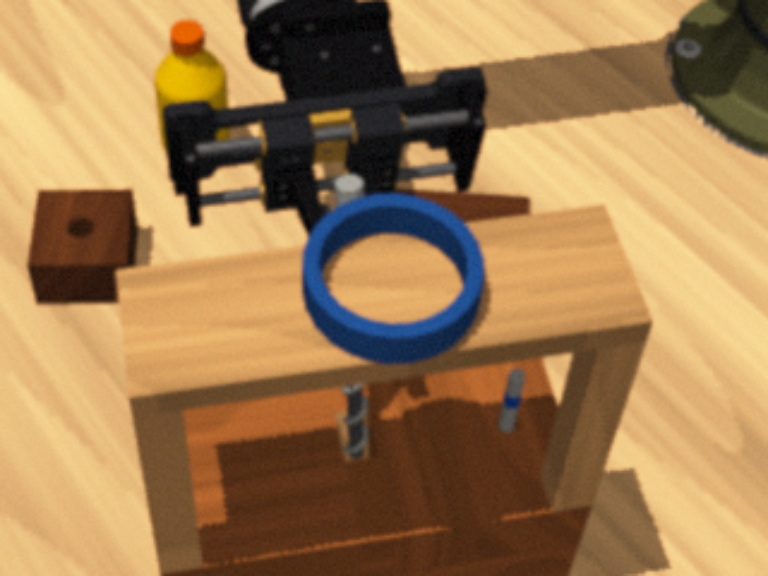

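View pics/side5.png

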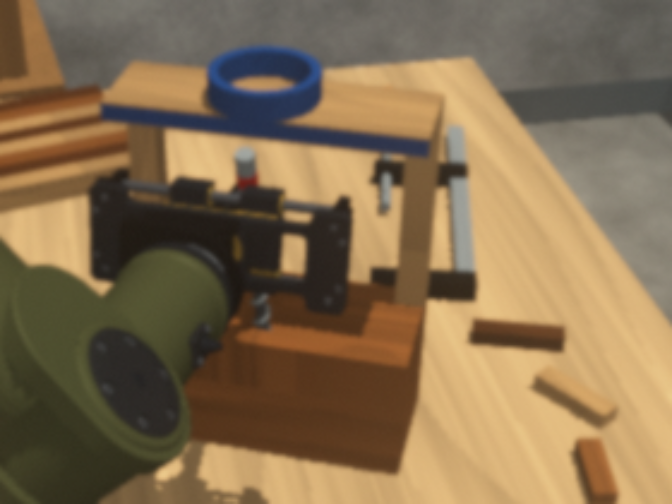

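```bash
python3 -m pendant '[[5,[2,-5,0],[0,0,0]],[5,[4,-10,0],[0,0,0]],[5,[7,-15,0],[0,0,0]],[5,[9,-20,0],[0,0,0]],[5,[9,-20,0],[0,0,0]],[5,[9,-20,0],[0,0,0]]]' 50
python3 - <<'E'
from h import *
where()
for l in (10.5,7,3.5,0): plan(*tool_for(0.5,0,43.5,l))
c=optics.read_camera("wrist"); cv2.imwrite("pics/wrist6.png",c["image"])
o=telemetry.get_obs();Rt=R.from_euler("xyz",o["tool_rot"],degrees=True).as_matrix()
p0=np.radians(P0); u=Rt@np.array([-np.sin(p0),np.cos(p0),0]); tip=o["tool_pos"]-.002*Rt[:,0]-G*u
b,a,Ps=fitbit(("wrist",),tip,u); print(tip.round(4),b.round(4),u.round(4),a.round(4),Rt.T@a)
E
```

```text
time_s: 10.42
tool_pos: [0.5791, 0.0986, 0.2298]
tool_rot: [90.0, 11.1, 64.8]
force: [0.8, -0.9, -1.6]
grip_width: 0.0146
t 10.42 tip stand mm 0.6 0.4 depth 42.2 lean front 14.0 lean y -0.02 F [ 0.8 -0.9 -1.6] w 14.6
shift [8.9, 2.4, 0.4] turn [-0.0, -0.0, -0.061] deg 3.5 rows 0.5
shift [17.9, 5.5, 0.4] turn [-0.0, -0.0, -0.122] deg 7.0 rows 1.0
shift [27.1, 8.1, 0.4] turn [-0.0, -0.0, -0.183] deg 10.5 rows 1.5
shift [36.4, 10.1, 0.4] turn [-0.0, -0.0, -0.244] deg 14.0 rows 2.0
[('wrist', 0.72, 7740)] 7667 res 0.0003 tmin,tmax [0.0953 0.0984 0.2094 0.2095]
[0.5947 0.1311 0.0782] [0.5941 0.1321 0.0782] [-0.1034 -0.2188  0.9703] [-0.1023 -0.2181  0.9705] [-4.23157520e-01  9.06055825e-01  7.45238891e-04]
```

View pics/wrist6.png

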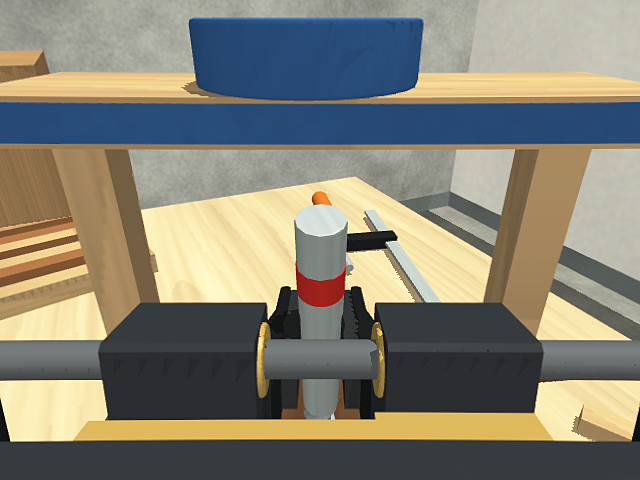

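```bash
python3 -m pendant '[[5,[4,1,0],[0,0,-0.03]],[5,[9,2.4,0],[0,0,-0.061]],[5,[13,4,0],[0,0,-0.092]],[5,[18,5.5,0],[0,0,-0.122]],[5,[18,5.5,0],[0,0,-0.122]]]' 50
python3 - <<'E'
from h import *
where()
for l in (3.5,0): plan(*tool_for(0.5,0,44,l))
E
```

```text
time_s: 10.98
tool_pos: [0.5876, 0.1167, 0.2344]
tool_rot: [89.7, 18.0, 64.9]
force: [1.1, 0.2, -1.9]
grip_width: 0.0147
t 10.98 tip stand mm 2.0 -0.3 depth 40.8 lean front 7.06 lean y 0.24 F [ 1.1  0.2 -1.9] w 14.7
shift [8.5, 0.2, 0.3] turn [0.005, -0.001, -0.062] deg 3.6 rows 0.5
shift [17.6, 3.3, 0.4] turn [0.005, -0.001, -0.123] deg 7.1 rows 1.0
```

```bash
python3 -m pendant '[[5,[0,-3,0],[0,0,0]],[5,[4,-2,0],[0,0,-0.03]],[5,[8.5,0,0],[0.003,0,-0.062]],[5,[8.5,0,0],[0.003,0,-0.062]],[5,[8.5,0,0],[0.003,0,-0.062]]]' 50
python3 - <<'E'
from h import *
where()
plan(*tool_for(0.5,0,45,0))
E
```

```text
time_s: 11.4
tool_pos: [0.5904, 0.1225, 0.2294]
tool_rot: [90.1, 21.6, 64.8]
force: [-0.5, -0.3, -1.0]
grip_width: 0.0144
t 11.4 tip stand mm -1.2 0.6 depth 46.5 lean front 3.51 lean y -0.09 F [-0.5 -0.3 -1. ] w 14.4
shift [9.8, 5.7, 0.3] turn [-0.002, -0.0, -0.061] deg 3.5 rows 0.5
```

```bash
python3 -m pendant '[[5,[5,2.5,0],[0,0,-0.03]],[5,[9.5,4.5,0],[0,0,-0.061]],[5,[9.5,4.5,0],[0,0,-0.061]],[5,[9.5,4.5,0],[0,0,-0.061]]]' 50
python3 - <<'E'
from h import *
for i in range(4):
    c=optics.read_camera("wrist"); where()
cv2.imwrite("pics/wrist7.png",c["image"])
h=np.radians(YAW); ex=np.array([np.cos(h),np.sin(h)]); ey=np.array([-np.sin(h),np.cos(h)])
o=telemetry.get_obs();Rt=R.from_euler("xyz",o["tool_rot"],degrees=True).as_matrix()
p0=np.radians(P0); u=Rt@np.array([-np.sin(p0),np.cos(p0),0]); tip=o["tool_pos"]-.002*Rt[:,0]-G*u
b,a,Ps=fitbit(("wrist",),tip,u); print(tip.round(4),b.round(4),u.round(4),a.round(4),Rt.T@a)
plan(*tool_for(0,0,70,0))
E
```

```text
time_s: 11.73
tool_pos: [0.5948, 0.132, 0.23]
tool_rot: [90.1, 25.1, 64.8]
force: [-0.4, 0.2, -0.5]
grip_width: 0.0142
t 11.78 tip stand mm -0.7 0.6 depth 46.6 lean front -0.01 lean y -0.16 F [ 0.1 -0.6 -1.7] w 14.7
t 11.83 tip stand mm -0.9 0.7 depth 46.8 lean front -0.02 lean y -0.18 F [-0.1 -0.7 -2.4] w 14.5
t 11.88 tip stand mm -1.0 0.6 depth 46.8 lean front -0.03 lean y -0.19 F [ 0.7  0.6 -1.3] w 14.7
t 11.93 tip stand mm -0.9 0.6 depth 46.7 lean front -0.04 lean y -0.18 F [ 0.1  0.2 -1.2] w 14.5
[('wrist', 0.86, 7048)] 7045 res 0.0003 tmin,tmax [0.0958 0.0982 0.2089 0.2091]
[0.5936 0.1299 0.0733] [0.5933 0.1311 0.0733] [ 3.2e-03 -8.0e-04  1.0e+00] [0.0041 0.001  1.    ] [-4.22425552e-01  9.06397620e-01  8.83166204e-05]
shift [10.5, -21.1, 0.1] turn [-0.003, 0.0, 0.001] deg 0.2 rows 0.6
```

View pics/wrist7.png

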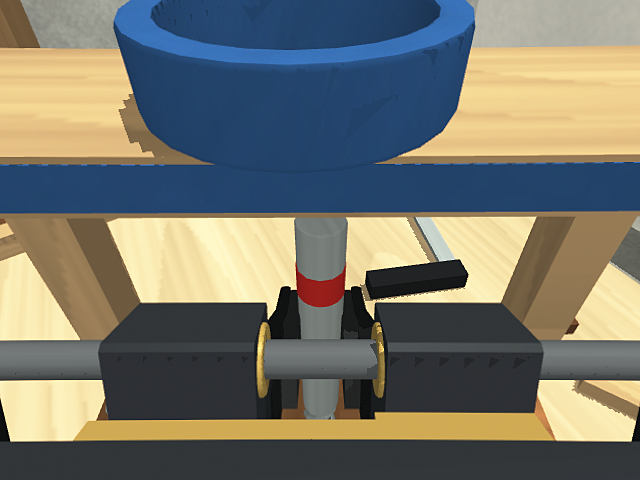

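```bash
python3 - <<'E'
from h import *
c=optics.read_camera("wrist")
h=np.radians(YAW); ex=np.array([np.cos(h),np.sin(h)]); ey=np.array([-np.sin(h),np.cos(h)])
def box(r0,r1,c0,c1):
    m=np.zeros((480,640),bool); m[r0:r1,c0:c1]=1; return cloud(c,m)
def st(P): d=P[:,:2]-np.array([.5945,.1305]); return np.c_[d@ex,d@ey,P[:,2]]*1e3
for nm,b in (("L",(178,205,20,150)),("R",(178,205,480,620))):
    q=st(box(*b)); print(nm,np.median(q,0).round(1),q.std(0).round(1))
# posts inner edges row 260
for r in (240,265):
    q=st(cloud(c,(np.arange(480)[:,None]==r)&np.ones((1,640),bool)))
    k=(abs(q[:,0]-40)<4); print(r,np.sort(q[k][:,1])[[0,-1]].round(1),"inner", q[k&(q[:,1]<0)][:,1].max(), q[k&(q[:,1]>0)][:,1].min(), np.median(q[k][:,0]))
b,a,Ps=fitbit(("wrist",),np.array([.5934,.1305,.0733]),np.array([0,0,1.])); print(st(np.array([b,b+a*.2])).round(1)); where()
E
```

```text
L [-11.4  58.1 300. ] [0.5 9.1 2.3]
R [-11.2 -55.3 299.6] [0.5 9.8 2.3]
240 [-128.9  130.3] inner -103.81088789558054 105.5675669588228 41.28901832248198
265 [-129.3  130.7] inner -103.55440187365303 105.42639887603723 41.40095143012278
[('wrist', 0.7, 7116)] 7038 res 0.0003 tmin,tmax [0.0947 0.0976 0.2093 0.2095]
[[  0.5   1.2  73.3]
 [  0.9   0.7 273.3]]
t 12.18 tip stand mm -0.4 0.4 depth 46.1 lean front -0.04 lean y -0.12 F [-0.2 -0.6 -0.9] w 15.1
```

```bash
python3 -m pendant '[[5,[1.4,-2.5,0.4],[0,0,0]],[5,[2.4,-4.5,0.4],[0,0,0]],[5,[3.5,-6.8,0.4],[0,0,0]],[5,[4.6,-9,0.4],[0,0,0]],[5,[5.5,-11,0.4],[0,0,0]],[5,[5.5,-11,0.4],[0,0,0]]]' 50
python3 - <<'E'
from h import *
where()
E
python3 -m pendant '[[5,[1.1,-2.3,0],[0,0,0]],[5,[2.1,-4.5,0],[0,0,0]],[5,[3.2,-6.8,0],[0,0,0]],[5,[4.2,-9,0],[0,0,0]],[5,[5.1,-10.9,0],[0,0,0]],[5,[5.1,-10.9,0],[0,0,0]]]' 50
python3 - <<'E'
from h import *
where()
E
```

```text
time_s: 12.68
tool_pos: [0.5953, 0.1324, 0.2172]
tool_rot: [90.2, 25.2, 64.8]
force: [-0.2, 0.2, -1.7]
grip_width: 0.015
t 12.68 tip stand mm 0.0 0.5 depth 58.9 lean front -0.06 lean y -0.16 F [-0.2  0.2 -1.7] w 15.0
time_s: 13.18
tool_pos: [0.5954, 0.1323, 0.2053]
tool_rot: [90.2, 25.2, 64.8]
force: [0.1, 0.8, -1.4]
grip_width: 0.0145
t 13.18 tip stand mm 0.0 0.4 depth 70.9 lean front -0.06 lean y -0.16 F [ 0.1  0.8 -1.4] w 14.5
```

```bash
python3 -m pendant '[[5,[0.8,-1.8,0],[0,0,0]],[5,[1.7,-3.6,0],[0,0,0]],[5,[2.5,-5.4,0],[0,0,0]],[5,[2.5,-5.4,0],[0,0,0]],[5,[2.5,-5.4,0],[0,0,0]]]' 50
python3 -c "from h import *; where()"
python3 -m pendant '[[5,[0.4,-0.9,0],[0,0,0]],[5,[0.8,-1.8,0],[0,0,0]],[5,[0.8,-1.8,0],[0,0,0]]]' 50
python3 -m pendant '[[5,[0.4,-0.9,0],[0,0,0]],[5,[0.8,-1.8,0],[0,0,0]],[5,[0.8,-1.8,0],[0,0,0]]]' 50
python3 -c "from h import *; where()"
```

```text
time_s: 13.6
tool_pos: [0.5955, 0.1323, 0.1999]
tool_rot: [90.1, 25.1, 64.8]
force: [0.2, 1.2, -0.9]
grip_width: 0.0147
t 13.6 tip stand mm 0.1 0.2 depth 76.3 lean front -0.04 lean y -0.12 F [ 0.2  1.2 -0.9] w 14.7
time_s: 13.85
tool_pos: [0.5955, 0.1322, 0.1978]
tool_rot: [90.1, 25.1, 64.8]
force: [0.7, 1.1, -1.2]
grip_width: 0.0147
time_s: 14.1
tool_pos: [0.5954, 0.1322, 0.1958]
tool_rot: [90.1, 25.2, 64.8]
force: [0.3, -0.5, -2.0]
grip_width: 0.0145
t 14.1 tip stand mm -0.0 0.2 depth 80.3 lean front -0.05 lean y -0.12 F [ 0.3 -0.5 -2. ] w 14.5
```

```bash
python3 -m pendant '[[5,[0.4,-0.9,0],[0,0,0]],[5,[0.8,-1.8,0],[0,0,0]],[5,[0.8,-1.8,0],[0,0,0]]]'
```

```text
time_s: 14.35
tool_pos: [0.5954, 0.1322, 0.1938]
tool_rot: [90.1, 25.1, 64.8]
force: [0.5, 0.2, -1.9]
grip_width: 0.0144
```

```bash
python3 -m pendant '[[5,[0.4,-0.9,0],[0,0,0]],[5,[0.8,-1.8,0],[0,0,0]],[5,[0.8,-1.8,0],[0,0,0]]]'
```

```text
time_s: 14.6
tool_pos: [0.5954, 0.1321, 0.1918]
tool_rot: [90.1, 25.2, 64.8]
force: [0.4, 0.8, -1.6]
grip_width: 0.0148
```

```bash
python3 -m pendant '[[5,[0.4,-0.9,0],[0,0,0]],[5,[0.8,-1.8,0],[0,0,0]],[5,[0.8,-1.8,0],[0,0,0]]]'
```

```text
time_s: 14.85
tool_pos: [0.5954, 0.1321, 0.1899]
tool_rot: [90.1, 25.2, 64.8]
force: [-0.7, -0.1, -1.5]
grip_width: 0.0146
```

```bash
python3 -m pendant '[[5,[0.4,-0.9,0],[0,0,0]],[5,[0.8,-1.8,0],[0,0,0]],[5,[0.8,-1.8,0],[0,0,0]]]'
```

```text
time_s: 15.1
tool_pos: [0.5953, 0.132, 0.1879]
tool_rot: [90.1, 25.1, 64.8]
force: [-0.6, 1.0, -1.3]
grip_width: 0.0144
```

```bash
python3 -m pendant '[[5,[0.4,-0.9,0],[0,0,0]],[5,[0.8,-1.8,0],[0,0,0]],[5,[0.8,-1.8,0],[0,0,0]]]'
```

```text
time_s: 15.35
tool_pos: [0.5953, 0.132, 0.186]
tool_rot: [90.1, 25.2, 64.8]
force: [-0.3, 0.4, -1.4]
grip_width: 0.0143
```

```bash
python3 -m pendant '[[5,[0.4,-0.9,0],[0,0,0]],[5,[0.8,-1.8,0],[0,0,0]],[5,[0.8,-1.8,0],[0,0,0]]]'
```

```text
time_s: 15.6
tool_pos: [0.5953, 0.132, 0.184]
tool_rot: [90.1, 25.2, 64.8]
force: [0.1, 0.2, -1.2]
grip_width: 0.0144
```

```bash
python3 -m pendant '[[5,[0.4,-0.9,0],[0,0,0]],[5,[0.8,-1.8,0],[0,0,0]],[5,[0.8,-1.8,0],[0,0,0]]]'
```

```text
time_s: 15.85
tool_pos: [0.5953, 0.132, 0.182]
tool_rot: [90.1, 25.1, 64.8]
force: [0.0, -0.3, -1.2]
grip_width: 0.0144
```

```bash
python3 -m pendant '[[5,[0.4,-0.9,0],[0,0,0]],[5,[0.8,-1.8,0],[0,0,0]],[5,[0.8,-1.8,0],[0,0,0]]]'
```

```text
time_s: 16.1
tool_pos: [0.5953, 0.1319, 0.18]
tool_rot: [90.1, 25.2, 64.8]
force: [-0.1, 0.3, -2.0]
grip_width: 0.0147
```

```bash
python3 -m pendant '[[5,[0.4,-0.9,0],[0,0,0]],[5,[0.8,-1.8,0],[0,0,0]],[5,[0.8,-1.8,0],[0,0,0]]]'
```

```text
time_s: 16.35
tool_pos: [0.5952, 0.1319, 0.1781]
tool_rot: [90.1, 25.2, 64.8]
force: [0.0, -0.5, -0.9]
grip_width: 0.0145
```

```bash
python3 -m pendant '[[5,[0.4,-0.9,0],[0,0,0]],[5,[0.8,-1.8,0],[0,0,0]],[5,[0.8,-1.8,0],[0,0,0]]]'
```

```text
time_s: 16.6
tool_pos: [0.5952, 0.1319, 0.1761]
tool_rot: [90.1, 25.2, 64.8]
force: [-0.7, 1.0, -2.1]
grip_width: 0.0144
```

```bash
python3 -m pendant '[[5,[0.4,-0.9,0],[0,0,0]],[5,[0.8,-1.8,0],[0,0,0]],[5,[0.8,-1.8,0],[0,0,0]]]'
```

```text
time_s: 16.85
tool_pos: [0.5957, 0.1321, 0.1755]
tool_rot: [90.1, 25.0, 64.8]
force: [-0.5, -0.4, 2.7]
grip_width: 0.0145
```

```bash
python3 -m pendant '[[5,[0.2,-0.5,0],[0,0,0]],[5,[0.4,-0.9,0],[0,0,0]],[5,[0.4,-0.9,0],[0,0,0]],[5,[0.4,-0.9,0],[0,0,0]]]'
python3 -c "from h import *; where()"
```

```text
time_s: 17.18
tool_pos: [0.5961, 0.1322, 0.1755]
tool_rot: [90.0, 24.9, 64.8]
force: [-0.3, -0.1, 6.1]
grip_width: 0.0149
t 17.18 tip stand mm 0.8 -0.6 depth 100.6 lean front 0.15 lean y -0.02 F [-0.3 -0.1  6.1] w 14.9
```

```bash
python3 -m pendant '[[16,[0,0.5,0],[0,0,0]],[20,[0,0.5,0],[0,0,0]],[28,[0,0.5,0],[0,0,0]],[40,[0,0.5,0],[0,0,0]],[50,[0,0.5,0],[0,0,0]],[50,[0,0.5,0],[0,0,0]],[50,[0,0.5,0],[0,0,0]],[50,[0,0.5,0],[0,0,0]],[50,[0,0.5,0],[0,0,0]]]'
python3 - <<'E'
from h import *
c=optics.read_camera("wrist"); cv2.imwrite("pics/wrist8.png",c["image"]); where()
E
```

```text
time_s: 17.93
tool_pos: [0.5953, 0.132, 0.1738]
tool_rot: [90.1, 25.1, 64.8]
force: [0.1, 0.5, -0.2]
grip_width: 0.0488
t 17.98 tip stand mm -0.2 0.2 depth 102.4 lean front -0.04 lean y -0.11 F [ 0.2 -0.2  0.8] w 49.2
```

View pics/wrist8.png

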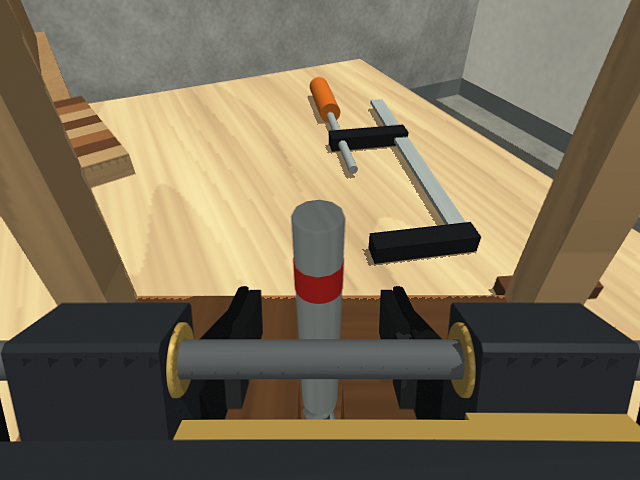

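The wrist view shows the bit upright (columns 293–344), clear of both fingers and standing still. I'll retract horizontally.

```bash
python3 -m pendant '[[50,[-18,-8.5,0],[0,0,0]],[50,[-36,-17,0],[0,0,0]],[50,[-63,-29,0],[0,0,0]],[50,[-90,-42,0],[0,0,0]],[50,[-118,-55,0],[0,0,0]],[50,[-118,-55,0],[0,0,0]],[50,[-118,-55,0],[0,0,0]]]'
python3 - <<'E'
from h import *
h=np.radians(YAW); ex=np.array([np.cos(h),np.sin(h)]); ey=np.array([-np.sin(h),np.cos(h)])
def st(P): d=P[:,:2]-np.array([.5945,.1305]); return np.c_[d@ex,d@ey,P[:,2]]*1e3
for n in ("wrist","scene"):
    b,a,Ps=fitbit((n,),np.array([.5945,.1305,.02]),np.array([0,0,1.])); print(n,st(np.array([b,b+a*.2])).round(1),"tilt",np.degrees(np.arccos(a[2])).round(2),"ztop",(Ps[0][1][:,2].max()).round(4))
    cv2.imwrite(f"pics/{n}9.png",Ps[0][0]["image"])
print(telemetry.get_obs()["force"].round(1),telemetry.get_obs()["time_s"])
E
```

```text
time_s: 18.57
tool_pos: [0.5401, 0.0121, 0.1741]
tool_rot: [90.1, 25.2, 64.6]
force: [-0.1, -0.2, -0.2]
grip_width: 0.0498
[('wrist', 0.96, 4824)] 4814 res 0.0004 tmin,tmax [0.0809 0.0819 0.2081 0.2083]
wrist [[  1.8   1.5  20. ]
 [  0.6   2.1 220. ]] tilt 0.38 ztop 0.2285
  return _methods._mean(a, axis=axis, dtype=dtype,
  ret = ret.dtype.type(ret / rcount)
Traceback (most recent call last):
  File "h.py", line 57, in fitbit
    print(info,len(A),"res",np.median(abs(o.fun)).round(4),"tmin,tmax",np.percentile(t,[0.5,1,99,99.5]).round(4))
                                                                       ~~~~~~~~~~~~~^^^^^^^^^^^^^^^^^^^
IndexError: index -1 is out of bounds for axis 0 with size 0
```

View pics/wrist9.png

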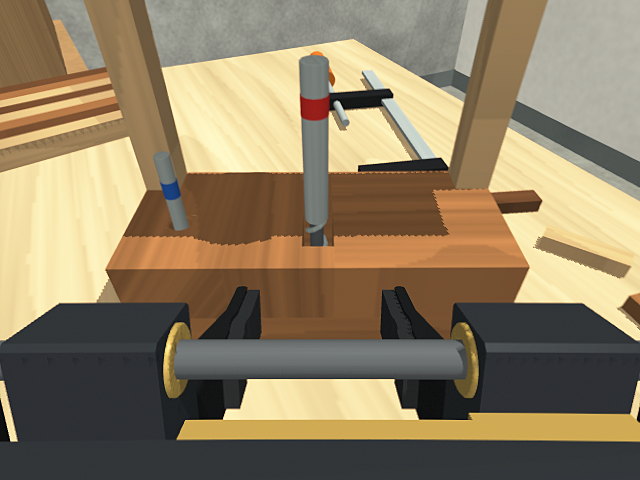

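```bash
python3 - <<'E'
from h import *
c=optics.read_camera("side"); cv2.imwrite("pics/side10.png",c["image"]); where()
E
```

```text
t 18.82 tip stand mm -128.9 1.0 depth 101.8 lean front -0.01 lean y -0.11 F [ 0.1 -0.6 -0.7] w 49.8
```

View pics/side10.png

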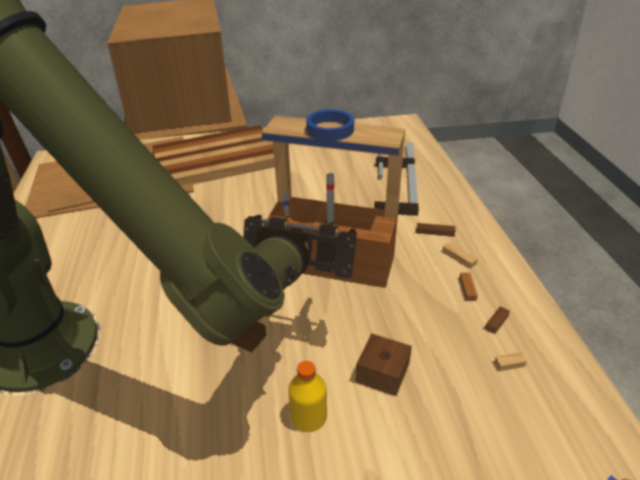

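The side view shows the bit upright under the shelf (column 330, rows 175–225). The glue (308, 400), tape (330, 125) and small bit (287, 208) haven't moved, the offcut is mostly hidden behind the arm, and the gripper is clear of everything.

```bash
python3 -c "
from cell import env
print(env.sign_off())"
```

```text
the job is handed in; nothing more can be done
None
```

The long bit is standing tip down in the stand's bore, released and at rest, and I handed the job in at about 19 s. I drew it from the scrap block, entered the slot leaning 14° and straightened it under the shelf. Then I lowered it in 2 mm steps until I felt the bottom at about 101 mm depth. The wrist force rose to about 6 N there, far below the 60 N limit.

**Last checks**
- **Depth and lean:** the wrist camera put the tip about 101.5 mm below the mouth and the lean at about 0.4°.
- **Position:** the tip was about 1–2 mm from the bore's axis.
- **Robot:** the gripper had backed off about 130 mm and the wrist force was near zero, so it was touching nothing.
- **Bystanders:** the glue, tape and small bit looked unmoved. The offcut was mostly hidden behind the arm, but nothing came near it.

**Failed or disagreeing checks**
- **Failed check:** a last fit of the bit from the scene camera found no usable points, so the final pose rests on the wrist and side views.
- **Camera disagreement:** earlier camera fits differed from the arm's own position readings by 2–5 mm, so I aligned to the stand using the wrist camera.

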